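# Shut the pitch-bar drawer and drop its hook into the keeper

## Task

Put the pitch bars away: first push the open drawer of the tuning desk fully home, with its hook still standing up; then swing the brass hook over and down until it lies fully down in the forked keeper on the drawer. Leave the bronze key, mallet, whetstone and teak block lying where they are on the desk top.

Things in the scene. Friction and masses are not known exactly. Their poses are not given: they have to be found in the camera images.
- desk: Low rosewood tuning desk, a fixed box 220 (x) x 380 (y) x 90 mm high standing on the table; does not move. Origin: centre of its underside. Its x axis points from the front (drawer side, facing the robot) to the back, y to the left, z up. The front face is at x = -110 mm. Rigid.
- drawer (a joint): Sliding drawer in the desk's front, m: 0 = fully shut (panel flush with the front, end stop), growing as it comes out along the desk's -x, at most 0.12. Slides with about 2 N of friction and stays where it is left. It starts 40 to 80 mm out.
- drawer_front (a point): Centre of the drawer's upright front panel, on its outer face, 55 mm above the table; moves with the drawer. Axes as the desk's. Panel 266 mm wide, 26 mm thick, from 22 to 90 mm above the table (top flush with the desk top). Two brass knobs 20 mm across, 18 mm deep stand on it 90 mm left and right of this point; between them it is bare and may be pushed.
- hook (a joint): Flat brass hook hinged on the left of the desk top, rad: 0 = lying level in the keeper (end stop), pi/2 = straight up, more = leaning out to the left (desk +y), at most 2.1. Starts at 1.1 to 1.9. Stiff hinge: 0.09 N m of friction holds it at any angle, so it does not fall by itself and must be pushed all the way down (1 to 2 N at the tab).
- hook_hinge (a point): Middle of the hook's hinge, fixed on the desk at its x -97, y 130, z 104 mm (14 mm above the desk top). The axis runs along desk x; the hook swings in the desk's y-z plane. Its bar is 12 mm wide (desk x), 6 mm thick, centred on the axis; down, it points along desk -y and ends 115 mm from the axis. The bracket is 40 mm wide and reaches 21 mm above the desk top.
- hook_tab (a point): Middle of the hook's broad thumb tab, on its outer face (upper face when down), 95 mm from the hinge axis; the tab is 26 mm wide (desk x), 6 mm thick, and spans 78 to 115 mm from the axis. When down this point is 107 mm above the table. Axes: the desk's when the hook is down; z is the normal of the outer face.
- keeper (a point): Steel fork on the top edge of the drawer panel, moving with it: two cheeks 10 mm long (desk y), 16 mm apart (desk x), 22 mm high above the desk top. This point: between them on the seat, 10 mm above the desk top. With the drawer shut it is 55 mm from the hinge axis along desk -y; the hook's bar lies between the cheeks, which stand 5 mm above the bar; the tab projects past.
- bronze_key: Dark bronze gamelan key with bright scrape marks, loose on the desk top, 170 (x) x 50 x 11 mm, 0.85 kg. Origin: centre of underside. Bystander.
- mallet: Mallet with a dark horn head (28 mm thick, 60 mm long along y) and a pale wooden handle 140 mm long, loose on the desk top. Origin: under the handle, 90 mm from its butt (-x), 50 mm from the head (+x). Bystander.
- whetstone: Grey whetstone 150 (x) x 50 x 24 mm, loose on the desk top. Origin: centre of underside. Bystander.
- key_block: Carved teak key block 90 (x) x 58 x 39 mm, loose on the desk top, behind the hook's hinge. Origin: centre of underside. Bystander.

How it is judged:
On the way, in this order (a step that is already met when the one before it is completed fails the run):
1. the drawer is pushed fully home (within 6 mm) while the hook still stands up (above 0.6 rad) (value of joint drawer below 0.006 m and value of joint hook above 0.6 rad), for 0.2 s.
2. with the drawer shut, the hook is swung down into the keeper (within 0.08 rad of level) (value of joint drawer below 0.006 m and value of joint hook below 0.08 rad), for 0.2 s.
At the end, for the whole second after the job is handed in: The drawer is within 6 mm of fully shut, the hook within 0.08 rad of lying level in the keeper, both at rest; the bronze key, mallet, whetstone and teak block are at rest within 25 mm of where they began (all of step 2 and velocity of joint drawer between -0.01 and 0.01 m/s and velocity of joint hook between -0.05 and 0.05 rad/s and distance of each of bronze_key, mallet, whetstone, key_block from where it was at the start of the episode below 0.025 m and linear speed of each of bronze_key, mallet, whetstone, key_block below 0.02 m/s); the robot touches nothing.
It fails at once if a bystander on the desk top is moved by more than 40 mm (distance of any of bronze_key, mallet, whetstone, key_block from where it was at the start of the episode above 0.04 m).
It also fails if it takes over 42 s, if anything falls off the work surface, if the arm or the gripper's body presses on something with over 40 N, if the wrist force passes 120 N, or if a joint passes its speed limit or range.

## Robot

A 7-joint arm with a two-finger parallel gripper is mounted at the origin on the work surface. World frame = base frame: x ahead of the robot, y to its left, z up, the work surface at z = 0. Lengths are in m, angles in rad, forces in N, time in s.
With the tool pointing down it reaches from about 0.375 to 0.925 m from the base axis. Payload 3.1 kg.
Tool frame: the origin (TCP) lies between the finger pads; the fingertips stand 19 mm ahead of it and the grasp point (between the pads) is the TCP; z points along the fingers, y is the line along which they close (so a half turn about z gives the same grasp; the last joint's range is limited). The gripper opens to 85 mm and grips with 20 to 120 N. Pads are 22 mm wide; open, the fingers measure 114 mm over their backs; the gripper's body (76 mm by 85 mm) begins 54 mm behind the grasp point. The pads swing forward as they close: fully open they stand 13 mm farther back than shut.
Start: joints at [1.051, 0.383, 0.044, 1.598, -0.018, 1.161, -0.05], TCP at [0.266, -0.593, 0.25] pointing down, gripper open.
Joint ranges: [-2.61, 2.61], [-0.41, 2.15], [-1.48, 1.57], [0, 2.5], [-1.57, 4.71], [0.05, 1.97], [-2.85, 2.85]. Speed limits (rad/s): [2.79, 2.79, 3.14, 3.14, 3.14, 3.14, 3.14].

## Interface

Orientations are given as a unit quaternion [x, y, z, w].
In Python, from bench import move_ptp, movel, move_j, move_gripper, pause, inverse_kinematics, read_camera, camera_params, MotionError, sign_off, look_for, tip_of, read_time_s, read_qpos, read_joint_vel, read_effort, read_eef_pos, read_tcp_rot, read_ft_force, read_ft_torque, read_finger_gap, read_grasp_force gives the robot as it stands. Calls block until the motion is done:
- move_ptp(position, orientation): joint-space move of the TCP to a pose.
- movel(position, orientation=None, speed=0.15): straight line of the TCP; orientation=None keeps the orientation; speed is the mean speed in m/s.
- move_j(angles): joint-space move.
- move_gripper(opening, effort=None): finger opening in m; effort is the grip in N (None keeps the last); returns when the fingers have stopped.
- pause(seconds).
- inverse_kinematics(position, orientation): joint angles nearest the present ones, or None.
- read_camera(name): name is "scene" or "side" or "wrist"; returns the picture (384x512x3 uint8, red, green, blue); there is no depth.
- camera_params(name): a dict with "K" (3x3 intrinsics, pixels), "camera_from_world" (4x4, takes a point from world to camera coordinates). Camera axes: x right, y down, z forward; pixel columns grow to the right and rows downward; lengths in m; the calibration is good to about 2 mm. The wrist camera is an equidistant fisheye: a pixel r from the principal point sees the ray r / f radians off the axis. A picture is of the moment at which its call begins: read the wrist's pose just before it. camera_params takes no time and is no camera call; for the wrist camera it gives the pose at the moment of the call.
A pose or a line that the arm cannot do raises MotionError and nothing moves.
- sign_off(): hands the job in; it is judged then, once.
Trained networks look in the newest picture that a camera, given by its name, has taken for a name from the list of things; names that differ only in an ending like _2 or _b are one class to them, and where a whole thing is asked for, a point or a joint stands for the part that bears it (a point fixed in the world has none). Each returns a list of dicts, best first, with "confidence" (0 to 1); they miss things now and then, are a little off and sometimes report something else, mostly with a low value. They report only what shows in the picture. A call takes as long as a camera call.
- look_for(camera, name): "at" ([column, row] in pixels, amid what is visible of it).
- tip_of(camera, name): "at" ([column, row] in pixels: a listed point, or the origin of a listed thing).
Readings, each from a call of its own:
- read_time_s(): time.
- read_qpos(): joint angles.
- read_joint_vel(): joint speeds.
- read_effort(): joint torques, N m.
- read_eef_pos(): TCP position.
- read_tcp_rot(): TCP orientation.
- read_ft_force(): force on the tool from outside, world axes, zero at the start.
- read_ft_torque(): the same for the moment, N m.
- read_finger_gap(): finger opening in m.
- read_grasp_force(): force on a finger pad.
Only numpy, scipy, OpenCV 4.12 (cv2) and the standard library are available. Lean on these libraries where they do the work, as an engineer would, in place of code of your own. Each camera call takes 0.05 s, during which the arm holds its last target. There are 200 camera calls.

## Working session

There is one attempt and no reset: what is moved stays moved. The work goes in short steps, each a Python script; the robot and the scene stay as the last script left them, time stands still between calls to the robot, and variables do not carry over. Pictures are saved under pics/ and viewed, at most 10 in all, crops included, and the job is handed in when it is done.

```bash
mkdir -p pics; cat > h.py <<'E'
from bench import *
import numpy as np, cv2
def P(cam):
    c=camera_params(cam); return np.array(c["K"]),np.array(c["camera_from_world"])
def ray(cam,px):
    K,T=P(cam); d=np.linalg.inv(K)@[px[0],px[1],1]
    R,t=T[:3,:3],T[:3,3]; return -R.T@t, R.T@d/np.linalg.norm(d)
def tri(a,b):
    A=[];B=[]
    M=np.zeros((3,3));v=np.zeros(3)
    for o,d in (a,b):
        Q=np.eye(3)-np.outer(d,d);M+=Q;v+=Q@o
    p=np.linalg.solve(M,v); return p,[np.linalg.norm((np.eye(3)-np.outer(d,d))@(p-o)) for o,d in (a,b)]
def proj(cam,p):
    K,T=P(cam); q=K@(T[:3,:3]@np.asarray(p)+T[:3,3]); return q[:2]/q[2]
E
python3 - <<'E'
from h import *
for c in("scene","side"): cv2.imwrite(f"pics/{c}0.png",read_camera(c)[:,:,::-1])
np.set_printoptions(precision=3,suppress=True)
for n in["desk","drawer_front","hook_hinge","hook_tab","keeper","bronze_key","mallet","whetstone","key_block"]:
    r={}
    for c in("scene","side"):
        l=tip_of(c,n); r[c]=l[0] if l else None
    print(n,[(np.round(x["at"],1),round(x["confidence"],2)) if x else None for x in r.values()])
    if all(r.values()): print("   ",*tri(ray("scene",r["scene"]["at"]),ray("side",r["side"]["at"])))
print(read_time_s(),read_tcp_rot())
E
```

```text
desk [(array([259.3, 241.1]), 0.64), (array([214.2, 233.1]), 0.61)]
    [0.731 0.018 0.009] [np.float64(0.004922075688361723), np.float64(0.004922075688361635)]
drawer_front [(array([247.3, 159.9]), 0.7), (array([318.6, 239.9]), 0.77)]
    [ 0.554 -0.017  0.051] [np.float64(0.00128441572842272), np.float64(0.001284415728422689)]
hook_hinge [(array([334.3, 170. ]), 0.59), (array([212.5, 272.8]), 0.88)]
    [0.634 0.15  0.106] [np.float64(0.00160523353507317), np.float64(0.0016052335350731453)]
hook_tab [(array([331.9, 128. ]), 0.75), (array([219.2, 206.1]), 0.97)]
    [0.633 0.128 0.197] [np.float64(0.0013914850084239285), np.float64(0.0013914850084240464)]
keeper [(array([303.7, 150.4]), 0.83), (array([278. , 267.1]), 0.81)]
    [0.568 0.097 0.097] [np.float64(0.0014347139110654618), np.float64(0.0014347139110655843)]
bronze_key [(array([183.3, 205.7]), 0.88), (array([240.9, 155.8]), 0.6)]
    [ 0.741 -0.108  0.093] [np.float64(0.0019045530762272025), np.float64(0.0019045530762271696)]
mallet [(array([230.6, 218.7]), 0.57), (array([213.7, 177. ]), 0.79)]
    [ 0.754 -0.03   0.089] [np.float64(0.0035511288611719313), np.float64(0.0035511288611719213)]
whetstone [(array([283.4, 215.9]), 0.69), (array([181.2, 214.7]), 0.77)]
    [0.745 0.063 0.089] [np.float64(0.004500751332447), np.float64(0.004500751332446961)]
key_block [(array([340.6, 219.5]), 0.6), (array([147.2, 248.5]), 0.64)]
    [0.743 0.152 0.094] [np.float64(0.001306964084696673), np.float64(0.0013069640846966745)]
1.0 [ 0.978  0.209 -0.    -0.   ]
```

View pics/scene0.png

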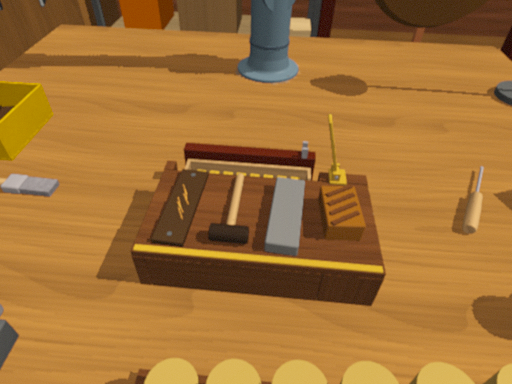

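View pics/side0.png

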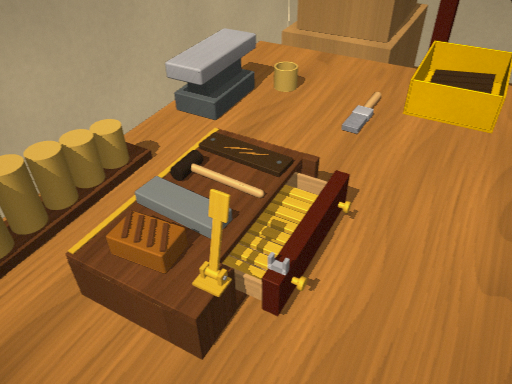

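The scene view shows the drawer out: its panel runs from (185,150) to (315,157), with the keeper at (304,150). The hook stands up at (335,175)→(331,118). The side view agrees, and the networks' points match both pictures. They give desk yaw ≈ 0, drawer about 67 mm out and hook at about 1.33 rad. Next I push the drawer home with closed fingers.

```bash
python3 - <<'E'
from h import *
np.set_printoptions(precision=3,suppress=True)
q=[1,0,0,0]
move_gripper(0.0)
move_ptp([0.49,-0.02,0.22],q)
movel([0.49,-0.02,0.085],q,speed=0.15)
f0=read_ft_force()
movel([0.585,-0.02,0.085],q,speed=0.06)
print(read_ft_force()-f0)
x=0.585
while x<0.630:
    x+=0.003; movel([x,-0.02,0.085],q,speed=0.04)
    f=read_ft_force()-f0
    print(round(x,3),f,read_eef_pos()[0])
    if f[0]<-12: break
for n in("keeper","hook_tab","hook_hinge"):
    r=[]
    for c in("scene","side"):
        read_camera(c); l=tip_of(c,n); r.append(l[0]["at"] if l else None)
    print(n,r, tri(ray("scene",r[0]),ray("side",r[1])) if all(v is not None for v in r) else "")
print(read_time_s())
cv2.imwrite("pics/side1.png",read_camera("side")[:,:,::-1])
E
```

```text
[-2.512 -1.644 -0.643]
0.588 [-1.684 -1.306 -0.291] 0.5887550982542488
0.591 [-1.917 -1.098  0.389] 0.5918458245304726
0.594 [-0.842 -0.813 -0.578] 0.5946513229992518
0.597 [-1.937 -0.379 -0.207] 0.5974442238792241
0.6 [-1.12  -0.375 -0.109] 0.6003857927219827
0.603 [-1.706 -1.189 -0.966] 0.6034445597905045
0.606 [-1.517 -1.939 -0.451] 0.6065058594742688
0.609 [-5.652 -1.684  2.332] 0.6080954425793244
0.612 [-11.232  -1.841   6.752] 0.6081902217179634
0.615 [-16.413  -1.172  10.386] 0.6082118598232392
keeper [[303.1, 173.3], [234.8, 247.7]] (array([0.636, 0.093, 0.096]), [np.float64(0.00031995324816091905), np.float64(0.00031995324816088165)])
hook_tab [[334.3, 129.5], [216.4, 205.9]] (array([0.636, 0.131, 0.197]), [np.float64(0.002555097105303393), np.float64(0.002555097105303259)])
hook_hinge [[329.6, 173.1], [212.3, 271.1]] (array([0.638, 0.143, 0.1  ]), [np.float64(0.0027203943605637938), np.float64(0.0027203943605637144)])
9.85
```

View pics/side1.png

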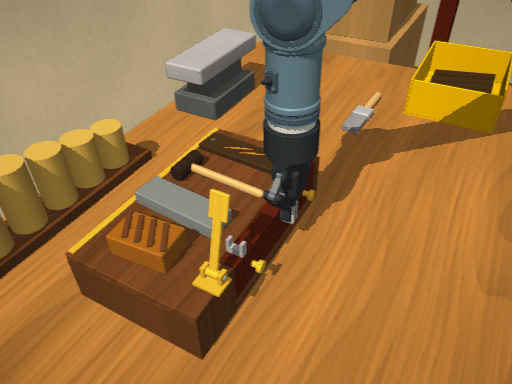

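The drawer is home: the force rose at x≈0.608, and the side view shows the panel flush with the keeper at (235,248). The hook is still up at about 1.35 rad. Next I back off, go round to the left of the hook and swing it down along its arc.

```bash
python3 - <<'E'
from h import *
np.set_printoptions(precision=3,suppress=True)
s=2**-.5; q=[s,s,0,0]
movel([0.585,-0.02,0.085],speed=0.15)
movel([0.54,-0.02,0.32],speed=0.25)
if inverse_kinematics([0.636,0.22,0.32],q) is None: q=[s,-s,0,0]
move_ptp([0.636,0.21,0.32],q)
H=np.array([0.150,0.104]); w=0.011; r=0.098
def pose(t,off=0):
    c=H+r*np.array([-np.cos(t),np.sin(t)])+(0.003+off)*np.array([np.sin(t),np.cos(t)])
    return [0.636,c[0]+w,c[1]+0.019]
movel(pose(1.35,0.04),q,speed=0.2)
f0=read_ft_force()
for t in np.arange(1.35,0.01,-0.09):
    movel(pose(t),q,speed=0.05)
    f=read_ft_force()-f0
    if np.linalg.norm(f)>15: print("force",t,f); break
print(t,f)
p=np.array(pose(0))
for d in np.arange(0.001,0.008,0.0015):
    movel(p-[0,0,d],q,speed=0.04); f=read_ft_force()-f0; print(d,f,read_eef_pos())
    if f[2]>14: break
print(read_time_s())
cv2.imwrite("pics/side2.png",read_camera("side")[:,:,::-1])
E
```

```text
0.08999999999999897 [-0.637 -0.967 -0.468]
0.001 [-1.151 -0.657  5.214] [0.637 0.063 0.126]
0.0025 [-3.844 -1.195 11.862] [0.637 0.063 0.126]
0.004 [-5.949 -1.029 16.037] [0.637 0.063 0.126]
19.3917
```

View pics/side2.png

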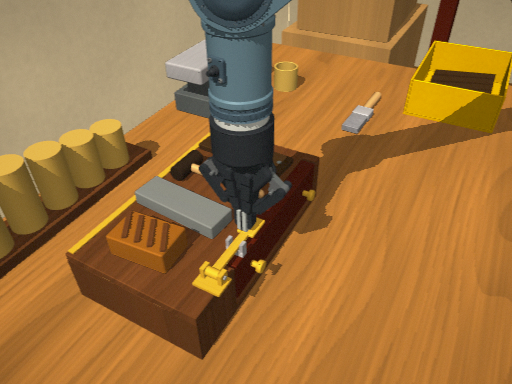

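The hook lies in the keeper: the bar runs from (213,280) to (262,225), and it met a firm stop with the fingertips at z≈0.107. I'll lift away and check.

```bash
python3 - <<'E'
from h import *
np.set_printoptions(precision=3,suppress=True)
pause(0.3)
movel([0.636,0.063,0.30],speed=0.15)
move_ptp([0.45,-0.05,0.40],[1,0,0,0])
for n in("keeper","hook_tab","drawer_front","bronze_key","mallet","whetstone","key_block"):
    r=[]
    for c in("scene","side"):
        read_camera(c); l=tip_of(c,n); r.append(l[0]["at"] if l else None)
    print(n, tri(ray("scene",r[0]),ray("side",r[1]))[0] if all(v is not None for v in r) else r)
cv2.imwrite("pics/end.png",np.hstack([read_camera("scene")[100:300,100:420],read_camera("side")[100:300,50:370]])[:,:,::-1])
print(read_time_s())
E
```

```text
keeper [0.635 0.097 0.096]
hook_tab [0.634 0.055 0.106]
drawer_front [ 0.621 -0.015  0.053]
bronze_key [ 0.741 -0.114  0.094]
mallet [ 0.752 -0.025  0.086]
whetstone [0.747 0.063 0.088]
key_block [0.739 0.15  0.096]
23.6333
```

View pics/end.png

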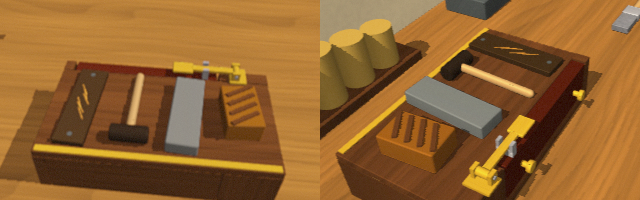

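Both views show the drawer shut and the hook level in the keeper (crop pixels 205,70 and 505,148). The hook tab measures 106 mm high, as expected, and the bystanders have not moved.

```bash
python3 -c "
from bench import *
print(sign_off())"
```

```text
the job is handed in; nothing more can be done
None
```

I pushed the drawer fully home with the hook still up, then swung the hook down level into the keeper; the key, mallet, whetstone and teak block stayed put, and I handed the job in at about 24 s (no verdict was returned).

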